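# Clear the lathe catch tray and show the spindle to the inspection camera

### The arm

A 7-joint arm with a two-finger parallel gripper is mounted at the origin on the work surface. World frame = base frame: x ahead of the robot, y to its left, z up, the work surface at z = 0. Lengths are in m, angles in rad, forces in N, time in s.
With the tool pointing down it reaches from about 0.35 to 0.9 m from the base axis. Payload 19.9 kg.
Tool frame: the origin (TCP) lies at the very end of the fingers, on their centre line; the grasp point (between the pads) lies 19 mm behind it; z points along the fingers, y is the direction in which the jaws open and shut (so a half turn about z gives the same grasp; the last joint's range is limited). The gripper opens to 94 mm and grips with 3 to 60 N. Pads are 16 mm wide; open, the fingers measure 119 mm over their backs; the gripper's body (75 mm by 177 mm) begins 78 mm behind the grasp point.
Start: joints at [-1.206, 0.417, -0.01, 1.614, 0.005, 1.111, -0.053], TCP at [0.247, 0.574, 0.205] pointing down, gripper open.
Joint ranges: [-2.81, 2.81], [-0.39, 2.02], [-1.27, 1.25], [0.06, 2.57], [-1.19, 4.33], [0.19, 2], [-2.82, 2.82]. Speed limits (rad/s): [1.89, 1.89, 2.39, 2.39, 3.01, 3.01, 3.01].

### API

Orientations are given as [roll, pitch, yaw] about the fixed x, y, z axes, in that order (R = Rz(yaw) Ry(pitch) Rx(roll)).
In Python, from plant import arm, eyes, search_frame gives the robot as it stands.
- The arm moves only by the tool play_rows, never from a script. Its argument "motion" is a list that holds one entry, the list of rows, each a list of 5 numbers: the opening, from 0 (shut) to 1 (fully open), then the shift along the tool's x, y, z in units of 0.5 m (1.0 is 0.5 m), then the turn about the tool's z in units of pi rad (1.0 is pi rad). A call has 1 to 20 rows; each row is the pose to reach, as a shift and turn from the pose commanded when the call began, along the tool's axes at that moment, turning the shorter way round; what a row does not reach only later rows make up. A row lasts 1/10 s, in which the tool goes at most 50 mm and 8.59 degrees, less where a joint would pass 70% of its speed; a pose out of reach is approached as far as the arm can. A call with a number of a shift or a turn outside -1 to 1 is refused whole. A call with a gripper value outside its range is refused whole. The fingers move at their own pace and stop on an object; "newtons" is the grip in N (left out, the last holds). Time passes only in rows, so rows that repeat a pose let the fingers close. It gives the time, the measured TCP pose, the force and the opening at its end, in the units of the state.
- arm.state(): the state, without advancing time (a new reading comes with each control period).
- eyes.grab_frame(name): name is "scene" or "top"; returns the picture (400x640x3 uint8, red, green, blue); there is no depth.
- eyes.calibration(name): a dict with "K" (3x3 intrinsics, pixels), "k1" (the pictures are not rectified: a ray, as slopes to the right and down, at radius r is drawn at 1 + k1 r^2 times it, then the intrinsics apply), "T" (4x4, takes a point from camera to world coordinates). Camera axes: x right, y down, z forward; pixel columns grow to the right and rows downward; lengths in m; the calibration is good to about 2 mm. A picture is of the moment at which its call begins. calibration takes no time and is no camera call.
- arm.hand_in(): hands the job in, once; it reports no verdict.
Trained networks look in the newest picture that a camera, given by its name, has taken for a name from the list of things; names that differ only in an ending like _2 or _b are one class to them, and where a whole thing is asked for, a point or a joint stands for the part that bears it (a point fixed in the world has none). Each returns a list of dicts, best first, with "p" (0 to 1); they miss things now and then, are a little off and sometimes report something else, mostly with a low value. They report only what shows in the picture. A call takes as long as a camera call. They do not tell look-alikes from the thing itself.
- search_frame(camera, label): "rect" ([left, top, width, height] in pixels, round what is visible of it).
The state is a dict: "clock": time; "qpos": joint angles; "joint_vel": joint speeds; "tau": joint torques, N m; "ee_pos": TCP position; "ee_rot": TCP orientation; "ft_force": force on the tool from outside, world axes, zero at the start; "moment": the same for the moment, N m; "gripper_width": finger opening in m.
Only numpy, scipy, OpenCV 4.12 (cv2) and the standard library are available. Lean on these libraries where they do the work, as an engineer would, in place of code of your own. Each camera call takes 0.05 s, during which the arm holds its last target.

### The job

Move the two round bushings from the lathe's black catch tray into the grey tote, setting them down on its floor rather than dropping them. Then pick the square-bodied spindle out of the tray and hold it up in the air for the inspection camera: the centre of its square body on the lens line 150 mm in front of the lens glass, its long pin pointing straight at the lens. Finish while still holding it there, motionless; do not touch the camera, and leave the wrench, the oil bottle and the mouse alone.

Things in the scene. Friction and masses are not known exactly. Their poses are not given: they have to be found in the camera images.
- spindle_center (a point): Spindle, bare aluminium, 0.1 to 0.15 kg, lying in the tray on one flat of its square body. The point is the centre of the square body (26 x 26 mm section, 48 mm long), 13 mm above the tray floor at the start. x points along the spindle towards its long pin (16 mm diameter, sticks out 40 mm from the body), z up. A short stub (20 mm diameter, 10 mm long) is on the other end. Total length 98 mm
- spindle_tip (a point): End of the spindle's long pin, on its axis, 64 mm from the centre of the square body
- bushing0_center (a point): One of two equal round bushings, bare aluminium, 32 mm outside diameter, 16 mm bore, 40 mm tall, standing on end in the tray, 0.05 to 0.1 kg. The point is its centre, 20 mm above the tray floor at the start; z is its bore axis
- bushing1_center (a point): The other bushing, same as the first
- tray: Black plastic catch tray, fixed, 260 (its x) x 280 (its y) mm, 25 mm high, floor and walls 4 mm thick. Origin under its centre, on the table; z up. It may stand on either side of the robot's centre line
- tote: Grey plastic tote, fixed, 240 (its x) x 220 (its y) mm, 55 mm high, floor and walls 5 mm thick, open on top and empty. Origin under its centre, on the table; z up. It stands on the side opposite the tray
- lens (a point): Centre of the lens glass of the inspection camera: a 50 mm black cube with a barrel up to 48 mm in diameter, on a steel column 375 mm high beyond the tray and tote. Its x axis is the lens line and points backwards, from the work into the camera; the camera looks along -x, towards the robot and downwards by 0.25 to 0.6 rad about a stiff hinge 70 mm behind the glass (the tilt differs from time to time, fixed in a run unless it is pushed)
- focus (a point): Point in the air 150 mm in front of the lens glass on the lens line, 0.23 to 0.31 m above the table. Same axes as the lens: a spindle whose x axis lies along this x axis has its long pin pointing straight at the lens
- camera: Camera stand, fixed: base 100 x 120 mm, 14 mm high, its middle 90 mm and the column 105 mm behind the origin (its +x), a point on the table; the head's hinge is 70 mm behind and 360 mm above the origin. Not to be touched
- wrench: Steel wrench, 150 mm long, lying on the table between the tray and the tote. Leave alone
- oil: White oil bottle, 44 mm in diameter, 75 mm tall, standing on the right beyond the tray or tote. Leave alone
- mouse: Black computer mouse, 100 x 58 x 31 mm, on the left beyond the tray or tote. Leave alone
Things that resemble listed ones, but are neither listed nor needed, are in the scene too. Of the things that look like the part that bears spindle_center, the smallest one is meant.

How it is judged:
On the way:
1. both bushings stand or lie on the tote's floor, let go and at rest (x of bushing0_center in the frame of tote between -0.11 and 0.11 m and y of bushing0_center in the frame of tote between -0.1 and 0.1 m and z of each of bushing0_center, bushing1_center in the frame of tote below 0.035 m and linear speed of each of bushing0, bushing1 below 0.03 m/s and contact force between each of bushing0, bushing1 and the arm below 0.1 N and contact force between each of bushing0, bushing1 and the fingers below 0.1 N and x of bushing1_center in the frame of tote between -0.11 and 0.11 m and y of bushing1_center in the frame of tote between -0.1 and 0.1 m), for 0.2 s.
At the end, for the whole second after the job is handed in: Both bushings are let go and at rest on the tote's floor. The spindle is held still in the fingers alone: the centre of its square body within 20 mm of the point 150 mm in front of the lens glass, its axis within 0.2 rad of the lens line, the long pin towards the lens (all of step 1 and distance between spindle_center and focus below 0.02 m and angle between the x axis of spindle and the x axis of focus, either way round below 0.2 rad and x of spindle_tip in the frame of focus above 0.03 m and height (world z) of spindle_center above 0.15 m and linear speed of spindle below 0.03 m/s and contact force between spindle and the fingers above 0.5 N and contact force between spindle and tray below 0.05 N and contact force between spindle and tote below 0.05 N); the arm keeps its last pose, push and grip.
It fails at once if the camera is touched (contact force between camera and anything else above 0.5 N).
It fails at once if the wrench, oil bottle or mouse is moved by more than 20 mm (distance of any of wrench, oil, mouse from where it was at the start of the episode above 0.02 m).
It fails at once if a bushing is dropped (falls freely by more than about 40 mm) ((contact force between bushing0 and the fingers below 0.05 N and linear speed of bushing0 above 0.9 m/s) or (contact force between bushing1 and the fingers below 0.05 N and linear speed of bushing1 above 0.9 m/s)).
It also fails if it takes over 72 s, if anything falls off the work surface, if the arm or the gripper's body presses on something with over 40 N, if the wrist force passes 120 N, or if a joint passes its speed limit or range.

## Working session

There is one attempt and no reset: what is moved stays moved. The work goes in short steps, Python scripts to look and compute and a tool call to move; the robot and the scene stay as the last step left them, time stands still between calls to the robot, and variables do not carry over. Pictures are saved under pics/ and viewed, and the job is handed in when it is done.

Besides the shell and the picture viewer there is one more tool, called after "Call:" by a JSON object that holds its "name" and its "arguments". play_rows: Moves the arm, as the interface text tells. Its arguments: {"type":"object","properties":{"motion":{"type":"array"},"newtons":{"type":"number"}},"required":["motion"]}

```bash
ls; mkdir -p pics; python3 - <<'E'
from plant import arm, eyes, search_frame
import cv2, numpy as np
np.set_printoptions(precision=4,suppress=True)
print(arm.state())
for n in("scene","top"):
    im=eyes.grab_frame(n); cv2.imwrite(f"pics/{n}0.png",im[:,:,::-1])
    c=eyes.calibration(n); print(n,c["K"],c["k1"],c["T"])
    for l in("spindle_center","bushing0_center","tray","tote","lens","camera","wrench","oil","mouse"):
        print(l,[(r["rect"],round(r["p"],2)) for r in search_frame(n,l)][:5])
E
```

```text
pics
{'clock': 0.0, 'qpos': array([-1.2065,  0.418 , -0.0103,  1.6142,  0.0047,  1.1107, -0.053 ]), 'joint_vel': array([-0.0024,  0.0005, -0.0001, -0.0005, -0.0005,  0.0001,  0.0009]), 'tau': array([ -0.0022, -85.1248,   0.6375, -42.6001,  -0.049 ,   0.0187,
         0.0001]), 'ee_pos': array([0.2466, 0.5739, 0.2048]), 'ee_rot': array([-3.1404,  0.0001,  2.7358]), 'ft_force': array([ 0.3861,  0.2223, -0.3746]), 'moment': array([-0.0732,  0.014 , -0.0226]), 'gripper_width': 0.09369464180974256}
scene [[444.6718   0.     317.941 ]
 [  0.     444.6718 198.261 ]
 [  0.       0.       1.    ]] -0.0994196129733099 [[-0.1654  0.7754 -0.6094  1.2093]
 [ 0.9861  0.1386 -0.0914  0.0072]
 [ 0.0136 -0.6161 -0.7876  1.0928]
 [ 0.      0.      0.      1.    ]]
spindle_center [([163.8, 205.4, 25.6, 36.1], 0.82), ([239.6, 149.7, 14.0, 32.8], 0.8), ([273.4, 222.3, 18.5, 31.6], 0.63)]
bushing0_center [([233.2, 209.8, 11.2, 19.8], 0.72)]
tray [([210.6, 199.2, 103.8, 80.4], 0.71), ([306.5, 230.1, 31.5, 41.7], 0.52)]
tote [([390.9, 204.6, 94.1, 99.7], 0.89)]
lens [([308.4, 228.0, 29.3, 43.5], 0.92)]
came
[... 300 characters left out ...]
19  0.1268  0.3573]
 [-1.     -0.0018  0.0002 -0.0924]
 [ 0.     -0.1268 -0.9919  1.5018]
 [ 0.      0.      0.      1.    ]]
spindle_center [([427.2, 183.6, 26.5, 34.0], 0.79), ([343.7, 191.6, 16.6, 23.4], 0.62), ([389.7, 255.3, 21.6, 35.1], 0.6)]
bushing0_center [([378.3, 181.6, 9.5, 9.2], 0.56), ([192.9, 175.9, 72.9, 70.1], 0.46), ([382.4, 210.2, 12.5, 5.8], 0.38)]
tray [([321.8, 158.7, 86.1, 88.7], 0.56)]
tote [([193.6, 173.8, 72.0, 71.2], 0.61)]
lens [([299.3, 98.5, 16.3, 32.3], 0.96)]
camera [([294.6, 89.2, 31.3, 57.5], 0.84), ([382.3, 210.9, 10.9, 5.7], 0.33)]
wrench [([292.0, 203.5, 15.8, 34.1], 0.6)]
oil [([347.9, 137.7, 10.6, 11.5], 0.54)]
mouse [([227.3, 131.8, 17.4, 23.2], 0.79)]
```

```bash
python3 - <<'E'
import cv2
a=cv2.imread("pics/scene0.png");cv2.imwrite("pics/scene0c.png",cv2.resize(a[130:380,140:500],None,fx=2.2,fy=2.2,interpolation=cv2.INTER_CUBIC))
a=cv2.imread("pics/top0.png");cv2.imwrite("pics/top0c.png",cv2.resize(a[80:300,180:470],None,fx=2.7,fy=2.7,interpolation=cv2.INTER_CUBIC))
E
```

```text
(no output)
```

View pics/scene0c.png

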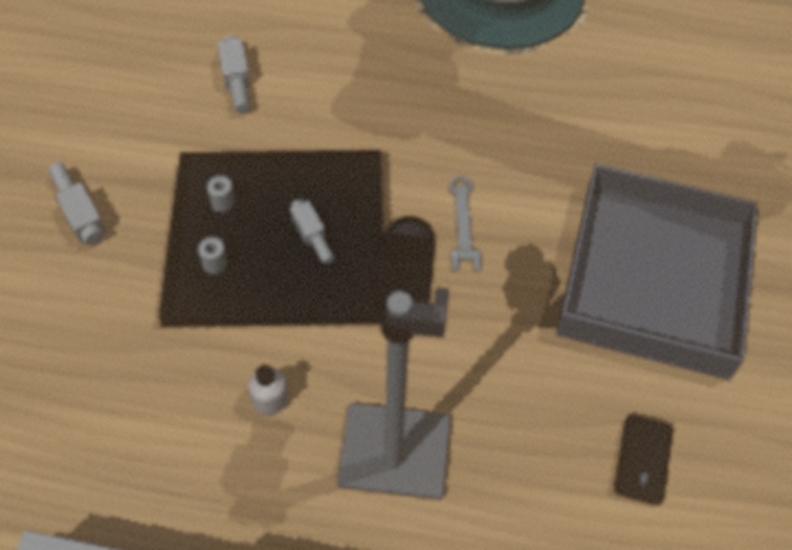

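View pics/top0c.png

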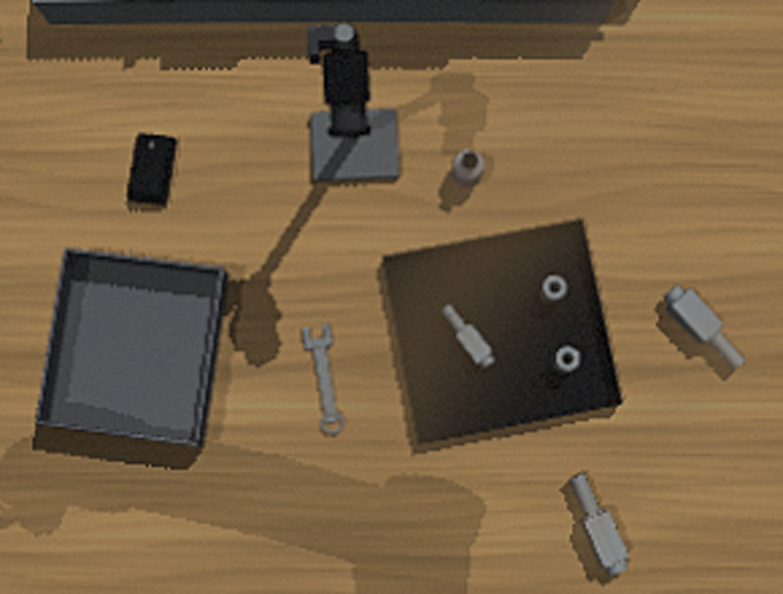

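The top view shows three spindle-like parts, given as crop pixels (offset 180,80, scale 2.7):
- A at (468,337), in the tray. It is the smallest.
- B at (700,325), on the table to the right of the tray. It is larger.
- C at (600,525), on the table on the robot side. It is also larger.

The bushings are at (554,287) and (568,358). The description points to A. Next I'll check it in close crops and measure.

```bash
cat > h.py <<'E'
import numpy as np, cv2
from plant import arm, eyes, search_frame
np.set_printoptions(precision=4,suppress=True)
C={n:eyes.calibration(n) for n in("scene","top")}
def proj(n,P):
    c=C[n];P=np.atleast_2d(P);T=np.linalg.inv(c["T"]);q=P@T[:3,:3].T+T[:3,3]
    s=q[:,:2]/q[:,2:];r2=(s**2).sum(1,keepdims=True);s=s*(1+c["k1"]*r2)
    return s*[c["K"][0,0],c["K"][1,1]]+[c["K"][0,2],c["K"][1,2]]
def ray(n,uv):
    c=C[n];d=(np.array(uv,float)-[c["K"][0,2],c["K"][1,2]])/[c["K"][0,0],c["K"][1,1]];s=d.copy()
    for _ in range(20): s=d/(1+c["k1"]*(s@s))
    return c["T"][:3,3],c["T"][:3,:3]@np.r_[s,1]
def atz(n,uv,z):
    o,d=ray(n,uv);return o+d*(z-o[2])/d[2]
def crop(n,box,f,name,lines=(),im=None):
    im=cv2.imread(im) if im else eyes.grab_frame(n)[:,:,::-1].copy()
    x0,y0,x1,y1=box
    a=cv2.resize(np.ascontiguousarray(im[y0:y1,x0:x1]),None,fx=f,fy=f,interpolation=cv2.INTER_CUBIC)
    for P,col in lines:
        p=((proj(n,P)-[x0,y0]+.5)*f-.5).round().astype(int);cv2.polylines(a,[p],False,col,1,cv2.LINE_AA)
    cv2.imwrite("pics/"+name,a)
E
python3 - <<'E'
from h import *
import subprocess
crop("top",(315,155,415,255),6,"t_tray.png",im="pics/top0.png")
crop("scene",(205,190,325,285),6,"s_tray.png",im="pics/scene0.png")
crop("top",(280,80,350,155),8,"t_cam.png",im="pics/top0.png")
crop("scene",(285,220,355,365),4,"s_cam.png",im="pics/scene0.png")
E
```

```text
(no output)
```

View pics/t_tray.png

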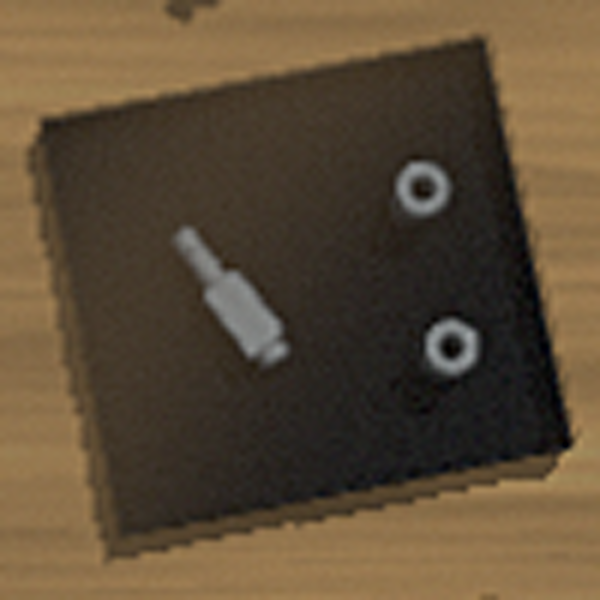

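View pics/s_tray.png

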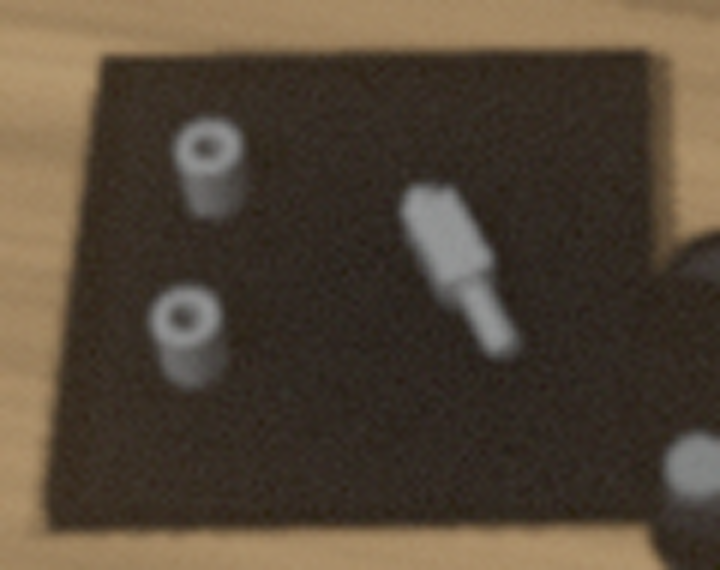

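View pics/t_cam.png

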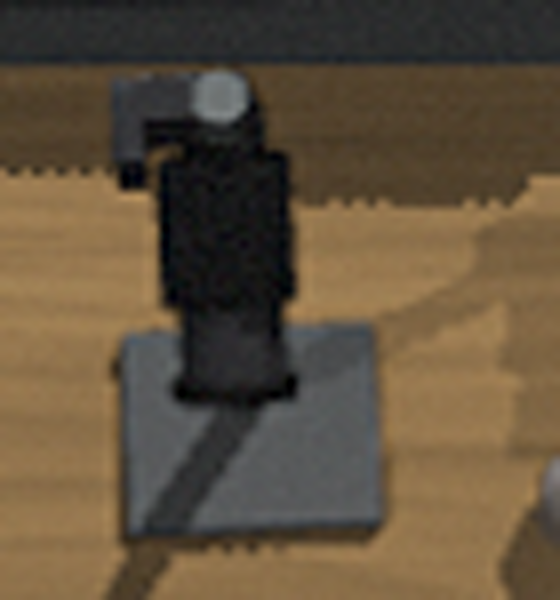

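View pics/s_cam.png

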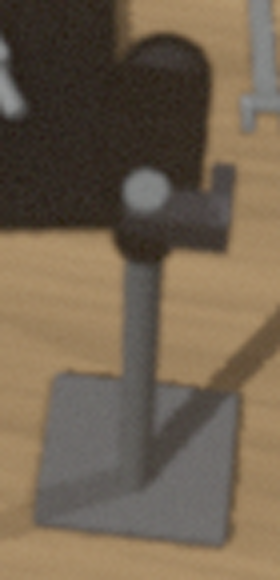

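```bash
cat > m.py <<'E'
from h import *
from scipy.optimize import least_squares
def pts(box,f,l): return [((np.array(p)+.5)/f-.5+box[:2]) for p in l]
tb=pts((280,80),8,[(125,338),(375,328),(383,520),(130,530)])
sb=pts((285,220),4,[(52,375),(241,392),(228,545),(37,522)])
tl=np.array([(.05,.06),(.05,-.06),(-.05,-.06),(-.05,.06)])   # far-left,far-right.. in top
sl=np.array([(-.05,-.06),(-.05,.06),(.05,.06),(.05,-.06)])
def base(p,l):
    c,s=np.cos(p[2]),np.sin(p[2]); R=np.array([[c,-s],[s,c]])
    return np.c_[(l)@R.T+p[:2],np.full(len(l),.014)]
def res(p): return np.r_[(proj("top",base(p,tl))-tb).ravel(),(proj("scene",base(p,sl))-sb).ravel()]
s=least_squares(res,[.75,-.05,0]);p=s.x
if __name__=="__main__": print("base",p,s.fun)
c,sn=np.cos(p[2]),np.sin(p[2]);ex=np.array([c,sn,0]);ey=np.array([-sn,c,0])
org=np.r_[p[:2],0]-.09*ex
hinge=org+.07*ex+[0,0,.36]
def lens(t):
    X=np.cos(t)*ex+np.sin(t)*np.array([0,0,1]);Z=np.cross(X,ey);return X,ey,Z,hinge-.07*X
E
python3 - <<'E'
from m import *
print("base",p,s.fun, "col",org+.105*ex)
th=np.linspace(0,2*np.pi,40)[:,None]
for t,col in((.25,(0,255,0)),(.4,(0,255,255)),(.55,(0,0,255))):
    X,Y,Z,L=lens(t)
    print(t,L,L-.15*X)
    globals().setdefault("A",[]).append((L+.024*(np.cos(th)*Y+np.sin(th)*Z),col))
A.append((org+.105*ex+[0,0,.375]+.011*(np.cos(th)*ex+np.sin(th)*ey),(255,255,0)))
A.append((base(p,tl),(255,0,0)))
crop("top",(280,80,350,155),8,"t_cam2.png",A,im="pics/top0.png")
crop("scene",(285,220,355,365),4,"s_cam2.png",A,im="pics/scene0.png")
E
```

```text
base [ 0.7984 -0.0442  0.0592] [-1.3684 -1.0102 -0.9483 -1.5448 -0.3916  0.0755 -0.7626  0.6347  0.2624
 -0.9696 -0.5845 -0.3138 -0.3545 -0.3685 -1.3695  0.0225] col [ 0.8134 -0.0433  0.    ]
0.25 [ 0.7107 -0.0494  0.3427] [ 0.5657 -0.058   0.3056]
0.4 [ 0.7141 -0.0492  0.3327] [ 0.5762 -0.0574  0.2743]
0.55 [ 0.7189 -0.0489  0.3234] [ 0.5912 -0.0565  0.245 ]
```

View pics/t_cam2.png

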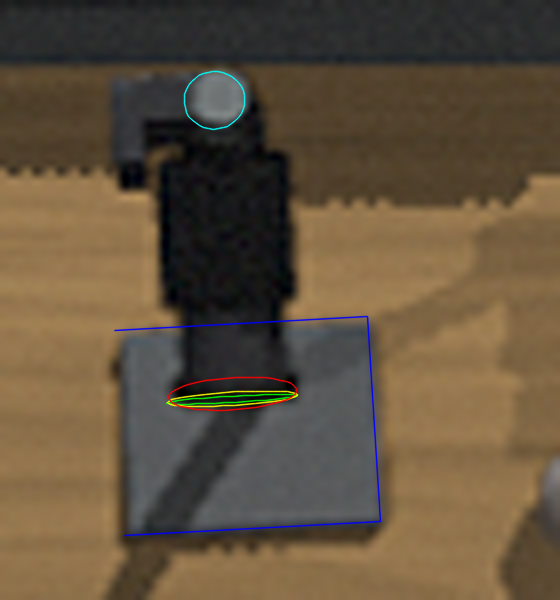

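View pics/s_cam2.png

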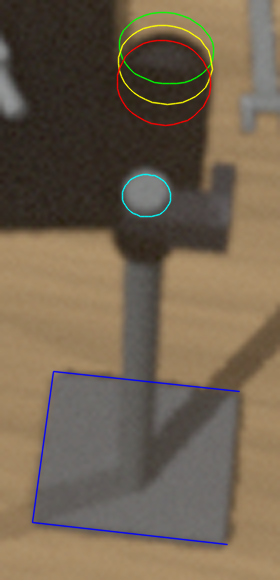

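```bash
python3 - <<'E'
from m import *
im=np.mean([eyes.grab_frame("scene")[:,:,::-1].astype(float) for _ in range(4)],0)
g=(255*(im/255)**.45).astype(np.uint8);cv2.imwrite("pics/sg.png",g)
im=np.mean([eyes.grab_frame("top")[:,:,::-1].astype(float) for _ in range(4)],0)
g2=(255*(im/255)**.45).astype(np.uint8);cv2.imwrite("pics/tg.png",g2)
crop("scene",(295,220,355,290),8,"s_cam3.png",im="pics/sg.png")
crop("top",(285,80,335,140),9,"t_cam3.png",im="pics/tg.png")
E
```

```text
(no output)
```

View pics/s_cam3.png

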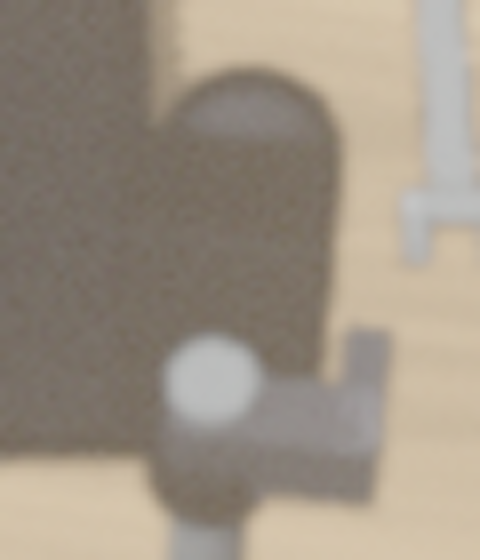

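View pics/t_cam3.png

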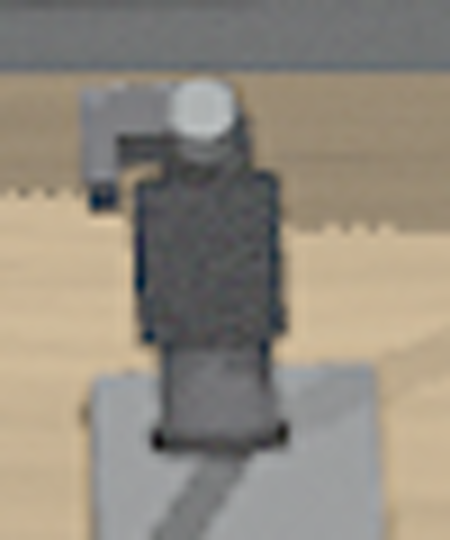

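```bash
python3 - <<'E'
from m import *
ct=org+.105*ex+[0,0,.375]
ps=proj("scene",ct)[0];pt=proj("top",ct)[0]
ms=np.array([295+210/8-.5,220+380/8-.5]);mt=np.array([285+203/9-.5,80+108/9-.5])
print("col pred",ps,ms,pt,mt)
# triangulate col top to check
th=np.linspace(0,2*np.pi,200)[:,None]
for r in(.022,.024):
  for t in(.35,.4,.45,.5,.55,.6):
    X,Y,Z,L=lens(t);c=L+r*(np.cos(th)*Y+np.sin(th)*Z)
    a=proj("scene",c);b=proj("top",c)
    print(r,t,"scene top row",a[:,1].min()+(ms-ps)[1],"x",a[:,0].min()+(ms-ps)[0],a[:,0].max()+(ms-ps)[0],"top row max",b[:,1].max()+(mt-pt)[1],b[:,0].min()+(mt-pt)[0],b[:,0].max()+(mt-pt)[0])
print("meas scene row",220+67/8-.5,295+172/8-.5,295+338/8-.5,"top row",80+448/9-.5,285+152/9-.5,285+290/9-.5)
E
```

```text
col pred [321.1721 268.4116] [320.75 267.  ] [306.2995  92.0482] [307.0556  91.5   ]
0.022 0.35 scene top row 224.1300518927028 x 314.6921698689245 336.2582100630706 top row max 129.45485279391463 301.8640513022735 316.7463170852807
0.022 0.4 scene top row 225.2677733863309 x 314.60658483092175 336.13333324604207 top row max 129.6641931955614 301.90166678198335 316.7414812843146
0.022 0.45 scene top row 226.46783705570027 x 314.5129464962031 336.0039038667974 top row max 129.85140532466156 301.93522931812595 316.73332073691626
0.022 0.5 scene top row 227.72720924615888 x 314.4114851067716 335.8706683067686 top row max 129.98972312196335 301.96469343842614 316.7218827440927
0.022 0.55 scene top row 229.04281044072272 x 314.3017962054853 335.7337575978086 top row max 130.07119435414901 301.9900240700436 316.707221391606
0.022 0.6 scene top row 230.41152082606058 x 314.18394513106995 335.59308491564974 top row max 130.09297071327728 302.0111637275166 316.68939719301835
0.024 0.35 scene top row 223.31271485903656 x 313.7158377971099 337.24240186063133 top row max 129.50933234873327 301.1
[... 182 characters left out ...]
0.024 0.45 scene top row 225.60532239400575 x 313.5398424525464 336.98446255299234 top row max 129.96544000091873 301.2621569118643 317.4060350200792
0.024 0.5 scene top row 226.84503558002547 x 313.43975119380974 336.85002397063266 top row max 130.1359520160524 301.29353960619017 317.39278501172964
0.024 0.55 scene top row 228.14292947503694 x 313.3315017309061 336.71172855750507 top row max 130.24958458147725 301.3207483360111 317.3763526135722
0.024 0.6 scene top row 229.49588034408504 x 313.21451764204636 336.56982845571497 top row max 130.30309687673653 301.34375410614444 317.356802124779
meas scene row 227.875 316.0 336.75 top row 129.27777777777777 301.3888888888889 316.72222222222223
```

```bash
python3 - <<'E'
from h import *
T=lambda p:(np.array(p)+.5)/6-.5+[315,155]
S=lambda p:(np.array(p)+.5)/6-.5+[205,190]
for nm,a,b,z in(("bA far",(424,188),(187,317),.044),("bB near",(453,347),(209,146),.044)):
    print(nm,atz("top",T(a),z),atz("scene",S(b),z))
for nm,a,b,z in (("tip",(183,232),(505,352),.019),("stub",(276,358),(428,190),.022),):
    print(nm,atz("top",T(a),z),atz("scene",S(b),z))
for nm,a in(("tray L-far",(40,122)),("R-far",(487,38)),("R-near",(572,447)),("L-near",(115,535))):
    print(nm,atz("top",T(a),.025))
for nm,b in (("R-near",(103,58)),("L-near",(648,52)),("R-far",(50,527))): print("s",nm,atz("scene",S(b),.025))
t0=lambda p:(np.array(p)+.5)/2.7-.5+[180,80]
s0=lambda p:(np.array(p)+.5)/2.2-.5+[140,130]
for nm,a in(("tote",(66,250)),("",(227,268)),("",(203,443)),("",(36,424))): print(nm,atz("top",t0(a),.055))
for nm,a in(("tote s",(597,167)),("",(757,204)),("",(740,352+8)),("",(562,320))): print(nm,atz("scene",s0(a),.055))
E
```

```text
bA far [ 0.5912 -0.3178  0.044 ] [ 0.5917 -0.3138  0.044 ]
bB near [ 0.4948 -0.3336  0.044 ] [ 0.4951 -0.3303  0.044 ]
tip [ 0.5676 -0.1733  0.019 ] [ 0.5693 -0.1688  0.019 ]
stub [ 0.49   -0.2292  0.022 ] [ 0.4869 -0.2244  0.022 ]
tray L-far [ 0.6346 -0.0857  0.025 ]
R-far [ 0.6882 -0.3616  0.025 ]
R-near [ 0.4358 -0.4081  0.025 ]
L-near [ 0.383  -0.1313  0.025 ]
s R-near [ 0.4383 -0.4046  0.025 ]
s L-near [ 0.3858 -0.1328  0.025 ]
s R-far [ 0.699  -0.3499  0.025 ]
tote [0.6387 0.3401 0.055 ]
 [0.614  0.1214 0.055 ]
 [0.3815 0.1485 0.055 ]
 [0.4049 0.3715 0.055 ]
tote s [0.3851 0.1618 0.055 ]
 [0.4094 0.3753 0.055 ]
 [0.6427 0.3421 0.055 ]
 [0.6238 0.1294 0.055 ]
```

```bash
cat >> h.py <<'E'
def go(*tg):
    """world targets (x,y,z,yaw) -> units from the current measured pose"""
    s=arm.state();p=s["ee_pos"];yw=s["ee_rot"][2];c,n=np.cos(yw),np.sin(yw)
    print("clk %.2f"%s["clock"],"pos",p,"rpy",s["ee_rot"],"w %.4f"%s["gripper_width"],"F",s["ft_force"])
    for t in tg:
        d=np.array(t[:3])-p
        print(t,"->",np.array([c*d[0]+n*d[1],n*d[0]-c*d[1],-d[2]])/.5, "turn %.4f"%(((yw-t[3]+np.pi)%(2*np.pi)-np.pi)/np.pi))
E
python3 -c "
from h import *
go((.46,.1,.2,1.5708))"
```

```text
clk 1.40 pos [0.2468 0.5742 0.2054] rpy [-3.1415  0.0001  2.7358] w 0.0942 F [-0.5239  0.4711 -0.0793]
(0.46, 0.1, 0.2, 1.5708) -> [-0.7662 -0.7031  0.0108] turn 0.3708
```

Call:
{"name": "play_rows", "arguments": {"motion": [[[0.7,-0.766,-0.703,0.01,0.371],[0.7,-0.766,-0.703,0.01,0.371],[0.7,-0.766,-0.703,0.01,0.371],[0.7,-0.766,-0.703,0.01,0.371],[0.7,-0.766,-0.703,0.01,0.371],[0.7,-0.766,-0.703,0.01,0.371],[0.7,-0.766,-0.703,0.01,0.371],[0.7,-0.766,-0.703,0.01,0.371],[0.7,-0.766,-0.703,0.01,0.371],[0.7,-0.766,-0.703,0.01,0.371],[0.7,-0.766,-0.703,0.01,0.371],[0.7,-0.766,-0.703,0.01,0.371],[0.7,-0.766,-0.703,0.01,0.371],[0.7,-0.766,-0.703,0.01,0.371]]], "newtons": 15}}

```text
clock: 2.8
ee_pos: [0.4595, 0.1012, 0.2004]
ee_rot: [-3.141, -0.0, 1.572]
ft_force: [-1.1, -0.3, -0.1]
gripper_width: 0.066
```

```bash
python3 -c "
from h import *
go((.495,-.332,.12,1.5708),(.495,-.332,.012,1.5708))"
```

```text
clk 2.80 pos [0.4595 0.1012 0.2004] rpy [-3.1415 -0.0001  1.5718] w 0.0660 F [-1.0659 -0.324  -0.0982]
(0.495, -0.332, 0.12, 1.5708) -> [-0.8664  0.0701  0.1609] turn 0.0003
(0.495, -0.332, 0.012, 1.5708) -> [-0.8664  0.0701  0.3769] turn 0.0003
```

Call:
{"name": "play_rows", "arguments": {"motion": [[[0.7,-0.866,0.07,0.16,0],[0.7,-0.866,0.07,0.16,0],[0.7,-0.866,0.07,0.16,0],[0.7,-0.866,0.07,0.16,0],[0.7,-0.866,0.07,0.16,0],[0.7,-0.866,0.07,0.16,0],[0.7,-0.866,0.07,0.16,0],[0.7,-0.866,0.07,0.16,0],[0.7,-0.866,0.07,0.16,0],[0.7,-0.866,0.07,0.16,0],[0.7,-0.866,0.07,0.16,0],[0.7,-0.866,0.07,0.16,0]]]}}

```text
clock: 4.0
ee_pos: [0.4953, -0.3311, 0.1205]
ee_rot: [3.141, -0.001, 1.572]
ft_force: [0.4, 0.6, -0.4]
gripper_width: 0.0654
```

```bash
python3 -c "
from h import *
go((.495,-.332,.012,1.5708))
crop('top',(290,120,430,260),5,'t1.png');crop('scene',(180,150,330,300),5,'s1.png')"
```

```text
clk 4.00 pos [ 0.4953 -0.3311  0.1205] rpy [ 3.1414 -0.0008  1.5724] w 0.0654 F [ 0.3826  0.5888 -0.3605]
(0.495, -0.332, 0.012, 1.5708) -> [-0.0018 -0.0007  0.2169] turn 0.0005
```

View pics/s1.png

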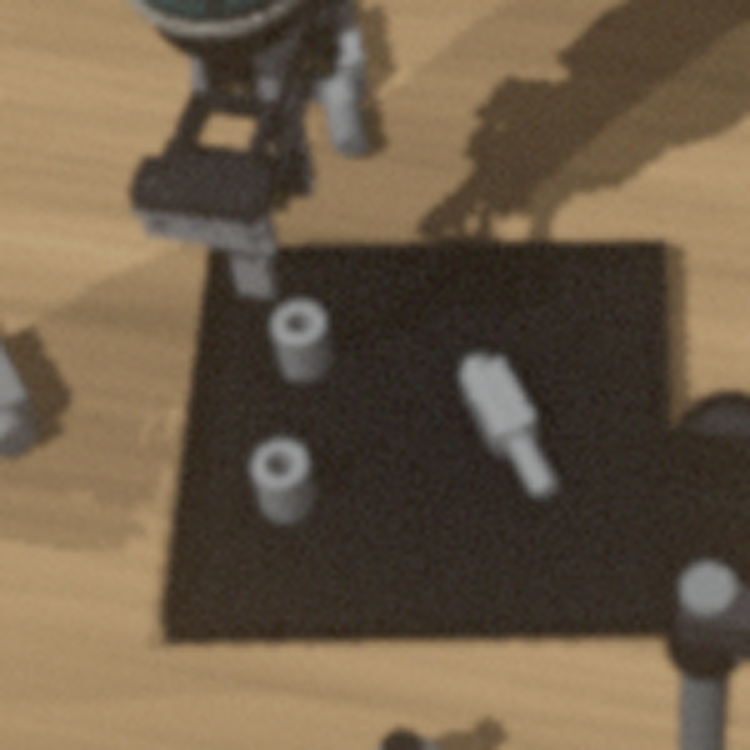

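The gripper hangs above the near bushing (crop pixel 300,330), and the finger at (252,275) is where it should be. I'll descend and grip.

Call:
{"name": "play_rows", "arguments": {"motion": [[[0.7,0,0,0.08,0],[0.7,0,0,0.15,0],[0.7,0,0,0.19,0],[0.7,0,0,0.215,0],[0.7,0,0,0.215,0],[0.7,0,0,0.215,0],[0.1,0,0,0.215,0],[0.1,0,0,0.215,0],[0.1,0,0,0.215,0],[0.1,0,0,0.215,0],[0.1,0,0,0.215,0],[0.1,0,0,0.215,0],[0.1,0,0,0.15,0],[0.1,0,0,0.05,0],[0.1,0,0,-0.06,0],[0.1,0,0,-0.06,0],[0.1,0,0,-0.06,0]]]}}

```text
clock: 5.8
ee_pos: [0.4952, -0.333, 0.1516]
ee_rot: [3.139, 0.001, 1.571]
ft_force: [-0.2, 0.1, -1.7]
gripper_width: 0.0323
```

```bash
python3 -c "
from h import *
go((.51,.20,.15,1.5708),(.51,.20,.014,1.5708))"
```

```text
clk 5.80 pos [ 0.4952 -0.333   0.1516] rpy [3.1393 0.0007 1.5705] w 0.0323 F [-0.18    0.0724 -1.7293]
(0.51, 0.2, 0.15, 1.5708) -> [1.0661 0.0293 0.0032] turn -0.0001
(0.51, 0.2, 0.014, 1.5708) -> [1.0661 0.0293 0.2752] turn -0.0001
```

Call:
{"name": "play_rows", "arguments": {"motion": [[[0.1,1,0.03,0,0],[0.1,1,0.03,0,0],[0.1,1,0.03,0,0],[0.1,1,0.03,0,0],[0.1,1,0.03,0,0],[0.1,1,0.03,0,0],[0.1,1,0.03,0,0],[0.1,1,0.03,0,0],[0.1,1,0.03,0,0],[0.1,1,0.03,0,0],[0.1,1,0.03,0,0],[0.1,1,0.03,0,0],[0.1,1,0.03,0,0]]]}}

```text
clock: 7.1
ee_pos: [0.5094, 0.1659, 0.1494]
ee_rot: [-3.14, 0.001, 1.569]
ft_force: [0.3, -0.7, -0.7]
gripper_width: 0.0323
```

```bash
python3 -c "
from h import *
go((.51,.20,.15,1.5708),(.51,.20,.014,1.5708))"
```

```text
clk 7.10 pos [0.5094 0.1659 0.1494] rpy [-3.1401  0.0013  1.5691] w 0.0323 F [ 0.337  -0.7333 -0.7205]
(0.51, 0.2, 0.15, 1.5708) -> [ 0.0682  0.0011 -0.0011] turn -0.0005
(0.51, 0.2, 0.014, 1.5708) -> [0.0682 0.0011 0.2709] turn -0.0005
```

Call:
{"name": "play_rows", "arguments": {"motion": [[[0.1,0.068,0,0,0],[0.1,0.068,0,0.08,0],[0.1,0.068,0,0.16,0],[0.1,0.068,0,0.22,0],[0.1,0.068,0,0.25,0],[0.1,0.068,0,0.262,0],[0.1,0.068,0,0.268,0],[0.1,0.068,0,0.271,0],[0.1,0.068,0,0.271,0],[0.1,0.068,0,0.271,0],[0.3,0.068,0,0.271,0],[0.5,0.068,0,0.271,0],[0.6,0.068,0,0.271,0],[0.6,0.068,0,0.271,0],[0.6,0.068,0,0.25,0],[0.6,0.068,0,0.15,0],[0.6,0.068,0,0,0],[0.6,0.068,0,0,0],[0.6,0.068,0,0,0]]]}}

```text
clock: 9.0
ee_pos: [0.5116, 0.2017, 0.1547]
ee_rot: [3.136, -0.003, 1.57]
ft_force: [-0.4, 0.3, -1.0]
gripper_width: 0.0564
```

```bash
python3 -c "
from h import *
go((.575,-.29,.13,1.5708))
crop('scene',(340,180,500,320),5,'s2.png')"
```

```text
clk 9.00 pos [0.5116 0.2017 0.1547] rpy [ 3.1365 -0.0033  1.5701] w 0.0564 F [-0.421   0.2873 -0.9679]
(0.575, -0.29, 0.13, 1.5708) -> [-0.9834  0.1274  0.0495] turn -0.0002
```

View pics/s2.png

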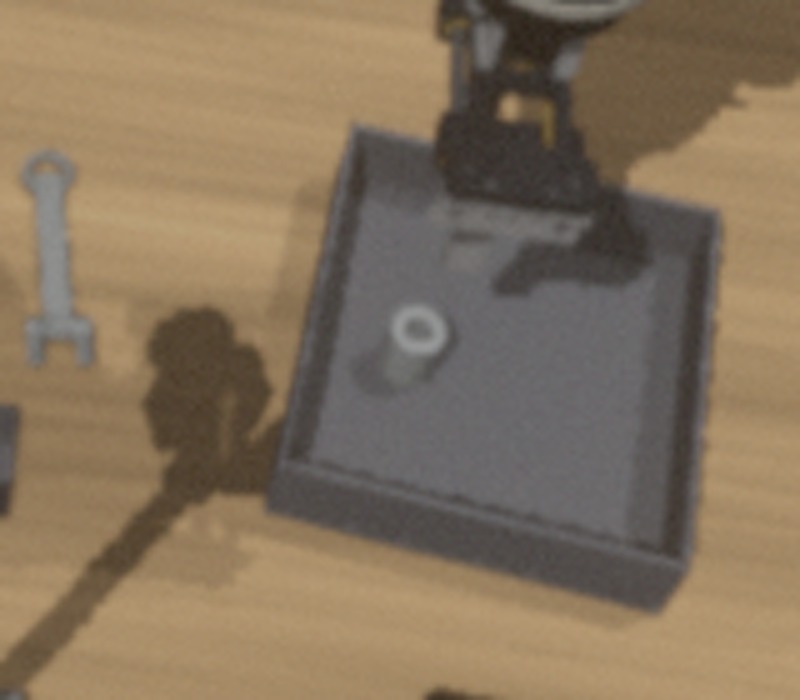

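The first bushing stands on the tote floor at crop pixel (420,345). Next is the second one.

Call:
{"name": "play_rows", "arguments": {"motion": [[[0.7,-0.98,0.02,0.05,0],[0.7,-0.98,0.02,0.05,0],[0.7,-0.98,0.02,0.05,0],[0.7,-0.98,0.02,0.05,0],[0.7,-0.98,0.02,0.05,0],[0.7,-0.98,0.02,0.05,0],[0.7,-0.98,0.1,0.05,0],[0.7,-0.98,0.1,0.05,0],[0.7,-0.98,0.1,0.05,0],[0.7,-0.98,0.1,0.05,0],[0.7,-0.98,0.16,0.05,0],[0.7,-0.98,0.16,0.05,0],[0.7,-0.98,0.16,0.05,0]]]}}

```text
clock: 10.35
ee_pos: [0.589, -0.2888, 0.1241]
ee_rot: [-3.139, -0.0, 1.57]
ft_force: [0.0, -0.0, -1.4]
gripper_width: 0.0658
```

```bash
python3 -c "
from h import *
go((.591,-.316,.13,1.5708),(.591,-.316,.012,1.5708))"
```

```text
clk 10.35 pos [ 0.589  -0.2888  0.1241] rpy [-3.1394 -0.0004  1.5702] w 0.0658 F [ 0.0425 -0.0249 -1.3609]
(0.591, -0.316, 0.13, 1.5708) -> [-0.0543  0.004  -0.0119] turn -0.0002
(0.591, -0.316, 0.012, 1.5708) -> [-0.0543  0.004   0.2241] turn -0.0002
```

Call:
{"name": "play_rows", "arguments": {"motion": [[[0.7,-0.054,0.004,0,0],[0.7,-0.054,0.004,0,0],[0.7,-0.054,0.004,0.08,0],[0.7,-0.054,0.004,0.15,0],[0.7,-0.054,0.004,0.2,0],[0.7,-0.054,0.004,0.224,0],[0.7,-0.054,0.004,0.224,0],[0.7,-0.054,0.004,0.224,0],[0.1,-0.054,0.004,0.224,0],[0.1,-0.054,0.004,0.224,0],[0.1,-0.054,0.004,0.224,0],[0.1,-0.054,0.004,0.224,0],[0.1,-0.054,0.004,0.224,0],[0.1,-0.054,0.004,0.224,0],[0.1,-0.054,0.004,0.15,0],[0.1,-0.054,-0.04,0.05,0],[0.1,-0.054,-0.1,-0.06,0],[0.1,-0.054,-0.16,-0.06,0],[0.1,-0.054,-0.16,-0.06,0]]]}}

```text
clock: 12.25
ee_pos: [0.5066, -0.3177, 0.1584]
ee_rot: [3.139, 0.001, 1.566]
ft_force: [0.3, -1.4, -0.8]
gripper_width: 0.031
```

```bash
python3 -c "
from h import *
go((.51,.16,.15,1.5708))"
```

```text
clk 12.25 pos [ 0.5066 -0.3177  0.1584] rpy [3.1388 0.0009 1.5665] w 0.0310 F [ 0.2734 -1.4483 -0.78  ]
(0.51, 0.16, 0.15, 1.5708) -> [0.9553 0.0026 0.0167] turn -0.0014
```

Call:
{"name": "play_rows", "arguments": {"motion": [[[0.1,0.99,0.002,0.01,0],[0.1,0.99,0.002,0.01,0],[0.1,0.99,0.002,0.01,0],[0.1,0.99,0.002,0.01,0],[0.1,0.99,0.002,0.01,0],[0.1,0.99,0.002,0.01,0],[0.1,0.99,0.002,0.01,0],[0.1,0.99,0.002,0.01,0],[0.1,0.99,0.002,0.01,0],[0.1,0.99,0.002,0.01,0],[0.1,0.99,0.002,0.01,0],[0.1,0.99,0.002,0.01,0]]]}}

```text
clock: 13.45
ee_pos: [0.5106, 0.1799, 0.15]
ee_rot: [-3.141, 0.001, 1.572]
ft_force: [-0.1, -0.8, -0.4]
gripper_width: 0.0313
```

```bash
python3 -c "
from h import *
go((.51,.29,.014,1.5708))"
```

```text
clk 13.45 pos [0.5106 0.1799 0.15  ] rpy [-3.1411  0.0006  1.5722] w 0.0313 F [-0.1034 -0.7715 -0.4304]
(0.51, 0.29, 0.014, 1.5708) -> [ 0.2203 -0.001   0.272 ] turn 0.0005
```

Call:
{"name": "play_rows", "arguments": {"motion": [[[0.1,0.22,0,0,0],[0.1,0.22,0,0,0],[0.1,0.22,0,0,0],[0.1,0.22,0,0.08,0],[0.1,0.22,0,0.16,0],[0.1,0.22,0,0.22,0],[0.1,0.22,0,0.25,0],[0.1,0.22,0,0.263,0],[0.1,0.22,0,0.269,0],[0.1,0.22,0,0.272,0],[0.1,0.22,0,0.272,0],[0.1,0.22,0,0.272,0],[0.3,0.22,0,0.272,0],[0.5,0.22,0,0.272,0],[0.6,0.22,0,0.272,0],[0.6,0.22,0,0.272,0],[0.6,0.22,0,0.25,0],[0.6,0.22,0,0.15,0],[0.6,0.22,0,0,0],[0.6,0.22,0,0,0]]]}}

```text
clock: 15.45
ee_pos: [0.5122, 0.2893, 0.1552]
ee_rot: [3.138, -0.002, 1.57]
ft_force: [1.0, -0.4, -0.1]
gripper_width: 0.0561
```

```bash
python3 -c "
from h import *
go((.5,-.15,.16,.61))
crop('scene',(340,180,500,320),5,'s3.png')"
```

```text
clk 15.45 pos [0.5122 0.2893 0.1552] rpy [ 3.138  -0.0025  1.5696] w 0.0561 F [ 1.0064 -0.4208 -0.0557]
(0.5, -0.15, 0.16, 0.61) -> [-0.8787 -0.0234 -0.0095] turn 0.3055
```

View pics/s3.png

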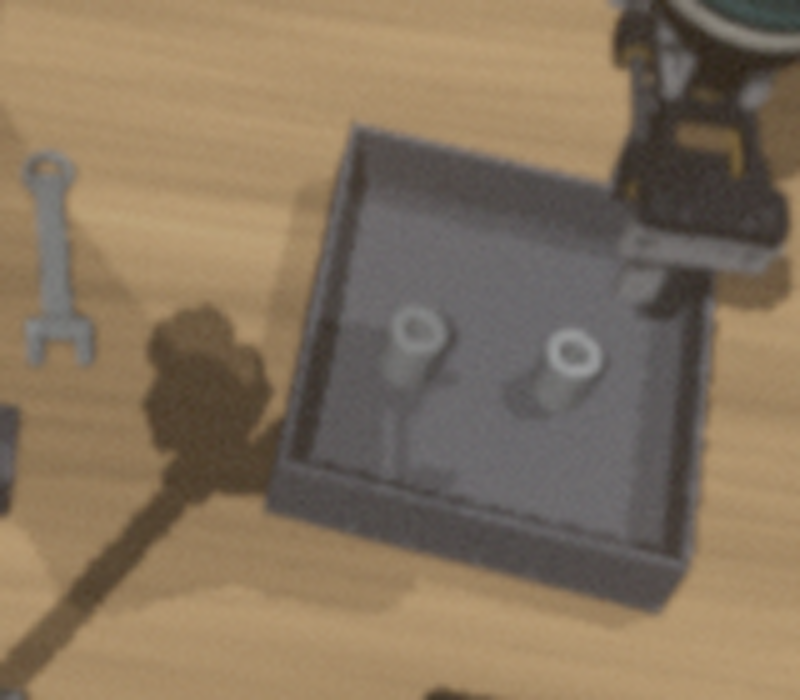

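Both bushings stand in the tote, at crop pixels (418,350) and (572,375). The tool always points down, so I'll pick the spindle up flat and then pivot it between the pads by pressing its pin on the rim of the tote wall.

```bash
python3 -c "
from h import *
go((.516,-.2076,.13,.609))"
```

```text
clk 15.50 pos [0.5132 0.29   0.1577] rpy [ 3.1356 -0.0045  1.5697] w 0.0565 F [2.0038 2.0189 4.5557]
(0.516, -0.2076, 0.13, 0.609) -> [-0.9951  0.0066  0.0555] turn 0.3058
```

Call:
{"name": "play_rows", "arguments": {"motion": [[[0.7,-0.994,0.006,0.05,0.306],[0.7,-0.994,0.006,0.05,0.306],[0.7,-0.994,0.006,0.05,0.306],[0.7,-0.994,0.006,0.05,0.306],[0.7,-0.994,0.006,0.05,0.306],[0.7,-0.994,0.006,0.05,0.306],[0.7,-0.994,0.006,0.05,0.306],[0.7,-0.994,0.006,0.05,0.306],[0.7,-0.994,0.006,0.05,0.306],[0.7,-0.994,0.006,0.05,0.306],[0.7,-0.994,0.006,0.05,0.306],[0.7,-0.994,0.006,0.05,0.306],[0.7,-0.994,0.006,0.05,0.306],[0.7,-0.994,0.006,0.05,0.306]]]}}

```text
clock: 16.9
ee_pos: [0.5141, -0.2064, 0.1256]
ee_rot: [-3.141, -0.0, 0.611]
ft_force: [0.0, 0.7, 0.4]
gripper_width: 0.0656
```

```bash
python3 -c "
from h import *
go((.516,-.2076,.13,.609),(.516,-.2076,.007,.609))
d=np.array([np.cos(.609),np.sin(.609),0]);n=np.array([-d[1],d[0],0]);c=np.array([.516,-.2076,.030])
L=[(np.array([c-.024*d-.013*n,c+.024*d-.013*n,c+.024*d+.013*n,c-.024*d+.013*n,c-.024*d-.013*n]),(0,0,255)),(np.array([c-[0,0,.013]-.034*d,c-[0,0,.013]+.064*d]),(0,255,0))]
crop('scene',(205,150,325,285),6,'s4.png',L);crop('top',(315,155,415,255),6,'t4.png',L)"
```

```text
clk 16.90 pos [ 0.5141 -0.2064  0.1256] rpy [-3.1413 -0.0005  0.6111] w 0.0656 F [0.0133 0.6754 0.412 ]
(0.516, -0.2076, 0.13, 0.609) -> [ 0.0018  0.0041 -0.0087] turn 0.0007
(0.516, -0.2076, 0.007, 0.609) -> [0.0018 0.0041 0.2373] turn 0.0007
```

View pics/s4.png

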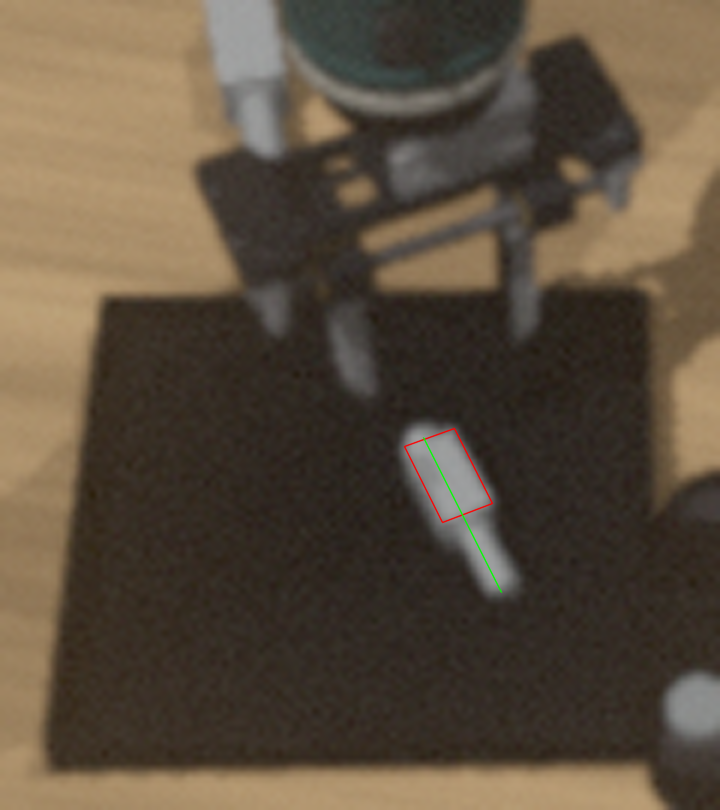

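The overlay sits on the body (corners at 405,447 and 491,503) and the axis matches, so the pose is good. I'll descend and grip.

Call:
{"name": "play_rows", "arguments": {"motion": [[[0.7,0.002,0.002,0.08,0],[0.7,0.002,0.002,0.15,0],[0.7,0.002,0.002,0.2,0],[0.7,0.002,0.002,0.23,0],[0.7,0.002,0.002,0.235,0],[0.7,0.002,0.002,0.235,0],[0.7,0.002,0.002,0.235,0],[0.1,0.002,0.002,0.235,0],[0.1,0.002,0.002,0.235,0],[0.1,0.002,0.002,0.235,0],[0.1,0.002,0.002,0.235,0],[0.1,0.002,0.002,0.235,0],[0.1,0.002,0.002,0.235,0],[0.1,0.002,0.002,0.235,0]]], "newtons": 12}}

```text
clock: 18.4
ee_pos: [0.5151, -0.2082, 0.0081]
ee_rot: [3.142, -0.0, 0.609]
ft_force: [-0.5, 0.6, 0.1]
gripper_width: 0.026
```

```bash
python3 -c "
from h import *
go((.45,-.05,.15,-.11))"
```

```text
clk 18.40 pos [ 0.5151 -0.2082  0.0081] rpy [ 3.1415 -0.      0.6089] w 0.0260 F [-0.5178  0.5584  0.1213]
(0.45, -0.05, 0.15, -0.11) -> [ 0.0742 -0.334  -0.2839] turn 0.2288
```

Call:
{"name": "play_rows", "arguments": {"motion": [[[0.1,0,0,-0.06,0],[0.1,0,0,-0.16,0],[0.1,0,0,-0.26,0],[0.1,0.074,-0.334,-0.284,0.229],[0.1,0.074,-0.334,-0.284,0.229],[0.1,0.074,-0.334,-0.284,0.229],[0.1,0.074,-0.334,-0.284,0.229],[0.1,0.074,-0.334,-0.284,0.229],[0.1,0.074,-0.334,-0.284,0.229],[0.1,0.074,-0.334,-0.284,0.229],[0.1,0.074,-0.334,-0.284,0.229]]]}}

```text
clock: 19.5
ee_pos: [0.4499, -0.0502, 0.1499]
ee_rot: [3.141, 0.0, -0.109]
ft_force: [0.1, 0.4, -0.9]
gripper_width: 0.026
```

```bash
python3 -c "
from h import *
go((.345,.265,.15,-.11))"
```

```text
clk 19.50 pos [ 0.4499 -0.0502  0.1499] rpy [ 3.1413  0.     -0.1086] w 0.0260 F [ 0.0997  0.4423 -0.93  ]
(0.345, 0.265, 0.15, -0.11) -> [-0.2769 -0.6039 -0.0001] turn 0.0005
```

Call:
{"name": "play_rows", "arguments": {"motion": [[[0.1,-0.277,-0.604,0,0],[0.1,-0.277,-0.604,0,0],[0.1,-0.277,-0.604,0,0],[0.1,-0.277,-0.604,0,0],[0.1,-0.277,-0.604,0,0],[0.1,-0.277,-0.604,0,0],[0.1,-0.277,-0.604,0,0],[0.1,-0.277,-0.604,0,0],[0.1,-0.277,-0.604,0,0],[0.1,-0.277,-0.604,0,0],[0.1,-0.277,-0.604,0,0]]]}}

```text
clock: 20.6
ee_pos: [0.3461, 0.2643, 0.15]
ee_rot: [-3.142, 0.0, -0.112]
ft_force: [0.8, 0.4, -0.3]
gripper_width: 0.0261
```

```bash
python3 -c "
from h import *
go((.35,.265,.062,-.11),(.35,.265,.0297,-.11))
crop('scene',(340,110,500,250),5,'s5.png');crop('top',(180,150,280,280),5,'t5.png')"
```

```text
clk 20.60 pos [0.3461 0.2643 0.15  ] rpy [-3.1416  0.0002 -0.1123] w 0.0261 F [ 0.7922  0.3908 -0.3394]
(0.35, 0.265, 0.062, -0.11) -> [ 0.0076 -0.0023  0.176 ] turn -0.0007
(0.35, 0.265, 0.0297, -0.11) -> [ 0.0076 -0.0023  0.2406] turn -0.0007
```

View pics/s5.png

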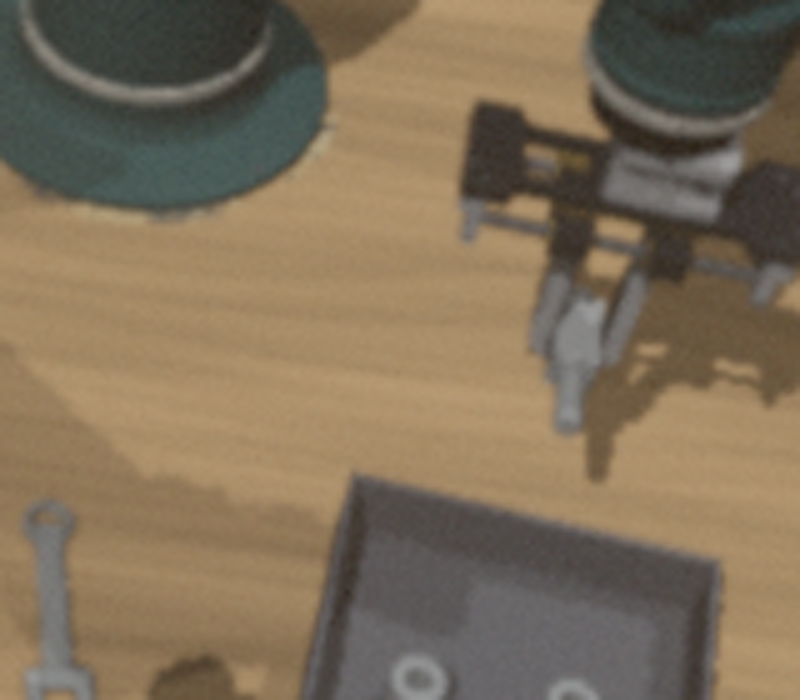

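View pics/t5.png

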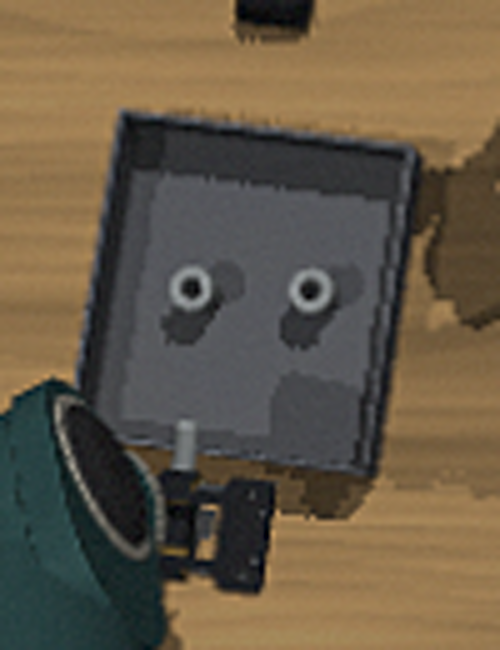

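The spindle is held level with its pin tip at scene crop (568,430), lined up over the near wall of the tote. I'll press it down slowly with a light grip.

Call:
{"name": "play_rows", "arguments": {"motion": [[[0.1,0.008,-0.002,0.08,0],[0.1,0.008,-0.002,0.16,0],[0.1,0.008,-0.002,0.18,0],[0.1,0.008,-0.002,0.186,0],[0.1,0.008,-0.002,0.192,0],[0.1,0.008,-0.002,0.198,0],[0.1,0.008,-0.002,0.204,0],[0.1,0.008,-0.002,0.21,0],[0.1,0.008,-0.002,0.216,0],[0.1,0.008,-0.002,0.222,0]]], "newtons": 8}}

```text
clock: 21.7
ee_pos: [0.3497, 0.2662, 0.0389]
ee_rot: [-3.141, -0.0, -0.11]
ft_force: [0.4, 1.8, 2.2]
gripper_width: 0.0259
```

```bash
python3 -c "
from h import *
go((.35,.265,.0297,-.11))
crop('scene',(400,130,500,240),7,'s6.png')"
```

```text
clk 21.70 pos [0.3497 0.2662 0.0389] rpy [-3.1412 -0.0003 -0.1102] w 0.0259 F [0.3982 1.8061 2.1721]
(0.35, 0.265, 0.0297, -0.11) -> [0.0008 0.0023 0.0184] turn -0.0001
```

View pics/s6.png

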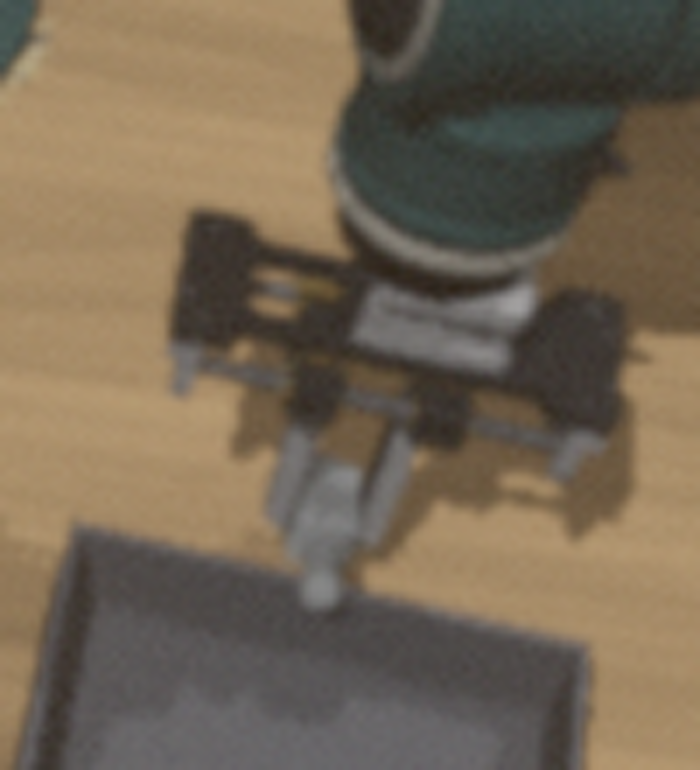

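The pin now looks foreshortened at (320,590), so it is rotating upwards in the fingers. I'll press the rest of the way, grip harder and lift.

Call:
{"name": "play_rows", "arguments": {"motion": [[[0.1,0,0,0.006,0],[0.1,0,0,0.012,0],[0.1,0,0,0.018,0],[0.1,0,0,0.02,0],[0.1,0,0,0.02,0]]]}}

```text
clock: 22.25
ee_pos: [0.3495, 0.2657, 0.0288]
ee_rot: [3.141, 0.0, -0.111]
ft_force: [0.5, -0.1, 0.9]
gripper_width: 0.0258
```

Call:
{"name": "play_rows", "arguments": {"motion": [[[0.1,0,0,0,0],[0.1,0,0,0,0],[0.1,0,0,0,0],[0.1,0,0,-0.06,0],[0.1,0,0,-0.16,0],[0.1,0,0,-0.24,0],[0.1,0,0,-0.24,0],[0.1,0,0,-0.24,0]]], "newtons": 35}}

```text
clock: 23.05
ee_pos: [0.3494, 0.2667, 0.1493]
ee_rot: [-3.14, 0.0, -0.109]
ft_force: [0.0, 0.0, -1.2]
gripper_width: 0.0257
```

```bash
cat > ov.py <<'E'
from h import *
import sys
def spin(c,yaw,t):
    X=np.array([np.cos(yaw)*np.cos(t),np.sin(yaw)*np.cos(t),np.sin(t)]);Y=np.array([-np.sin(yaw),np.cos(yaw),0]);Z=np.cross(X,Y);th=np.linspace(0,2*np.pi,30)[:,None]
    L=[]
    for s in(-.024,.024):
        L.append((np.array([c+s*X+.013*(a*Y+b*Z) for a,b in((1,1),(1,-1),(-1,-1),(-1,1),(1,1))]),(0,0,255)))
    for a,b in((1,1),(1,-1),(-1,-1),(-1,1)): L.append((np.array([c+s*X+.013*(a*Y+b*Z) for s in(-.024,.024)]),(0,0,255)))
    for s,r in((.064,.008),(-.034,.01)): L.append((c+s*X+r*(np.cos(th)*Y+np.sin(th)*Z),(0,255,0)))
    for a in(1,-1): L.append((np.array([c+s*X+a*.008*Y for s in(.024,.064)]),(0,255,0)))
    return L
E
python3 - <<'E'
from ov import *
go((.45,-.05,.2,.045))
s=arm.state();c=s["ee_pos"]+[0,0,.009];y=s["ee_rot"][2]
im=eyes.grab_frame("scene");cv2.imwrite("pics/f7.png",im[:,:,::-1])
im=eyes.grab_frame("top");cv2.imwrite("pics/g7.png",im[:,:,::-1])
p=proj("scene",c)[0].astype(int);b=(p[0]-35,p[1]-35,p[0]+35,p[1]+35)
crop("scene",b,8,"s7.png",im="pics/f7.png");crop("scene",b,8,"s7o.png",spin(c,y,.515),im="pics/f7.png")
p=proj("top",c)[0].astype(int);b=(p[0]-35,p[1]-35,p[0]+35,p[1]+35)
crop("top",b,8,"t7o.png",spin(c,y,.515),im="pics/g7.png")
E
```

```text
clk 23.05 pos [0.3494 0.2667 0.1493] rpy [-3.1397  0.0001 -0.1093] w 0.0257 F [ 0.0307  0.0067 -1.1849]
(0.45, -0.05, 0.2, 0.045) -> [ 0.2691  0.6076 -0.1015] turn -0.0491
```

View pics/s7.png

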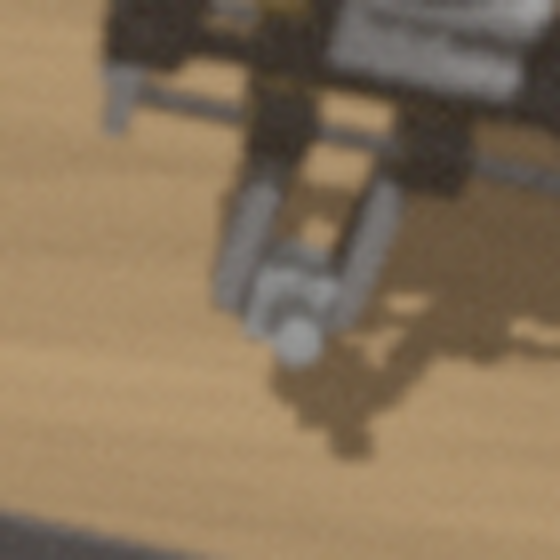

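View pics/s7o.png

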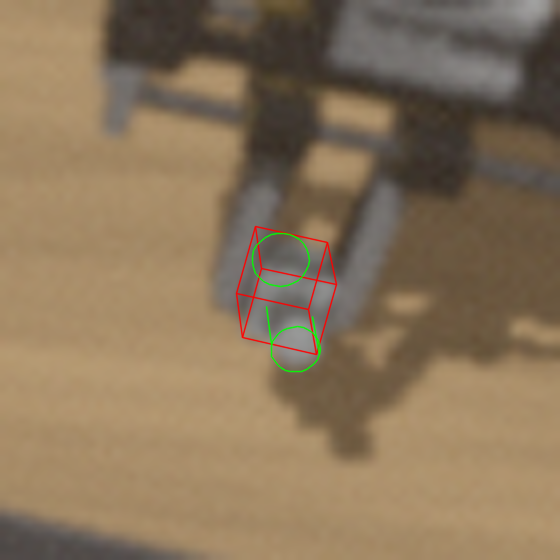

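View pics/t7o.png

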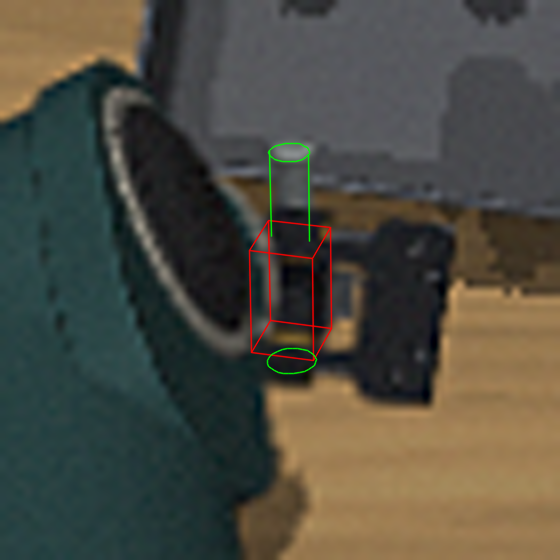

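The tilt matches the model: the tip is at (297,342), against (295,349) predicted for 0.515 rad. Now I'll move to a stop short of the focus point.

Call:
{"name": "play_rows", "arguments": {"motion": [[[0.1,0.269,0.608,-0.19,-0.049],[0.1,0.269,0.608,-0.19,-0.049],[0.1,0.269,0.608,-0.19,-0.049],[0.1,0.269,0.608,-0.19,-0.049],[0.1,0.269,0.608,-0.19,-0.049],[0.1,0.269,0.608,-0.19,-0.049],[0.1,0.269,0.608,-0.19,-0.049],[0.1,0.269,0.608,-0.19,-0.049],[0.1,0.269,0.608,-0.19,-0.049],[0.1,0.269,0.608,-0.19,-0.049],[0.1,0.269,0.608,-0.19,-0.049]]]}}

```text
clock: 24.25
ee_pos: [0.4494, -0.0498, 0.2434]
ee_rot: [3.141, 0.001, 0.046]
ft_force: [0.1, 0.5, -1.0]
gripper_width: 0.0257
```

```bash
python3 - <<'E'
from ov import *
go((.55,-.0575,.2425,.045),(.588,-.056,.2425,.045))
crop("top",(240,60,400,260),4,"t8.png");crop("scene",(220,100,420,300),4,"s8.png")
E
```

```text
clk 24.25 pos [ 0.4494 -0.0498  0.2434] rpy [3.1414 0.0011 0.0456] w 0.0257 F [ 0.0755  0.4795 -1.0279]
(0.55, -0.0575, 0.2425, 0.045) -> [0.2003 0.0246 0.0018] turn 0.0002
(0.588, -0.056, 0.2425, 0.045) -> [0.2763 0.025  0.0018] turn 0.0002
```

View pics/t8.png

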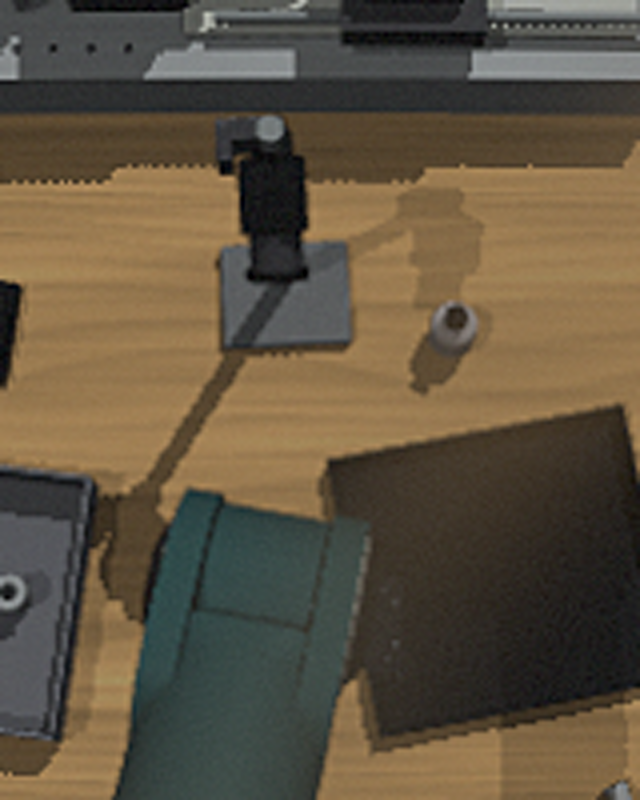

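View pics/s8.png

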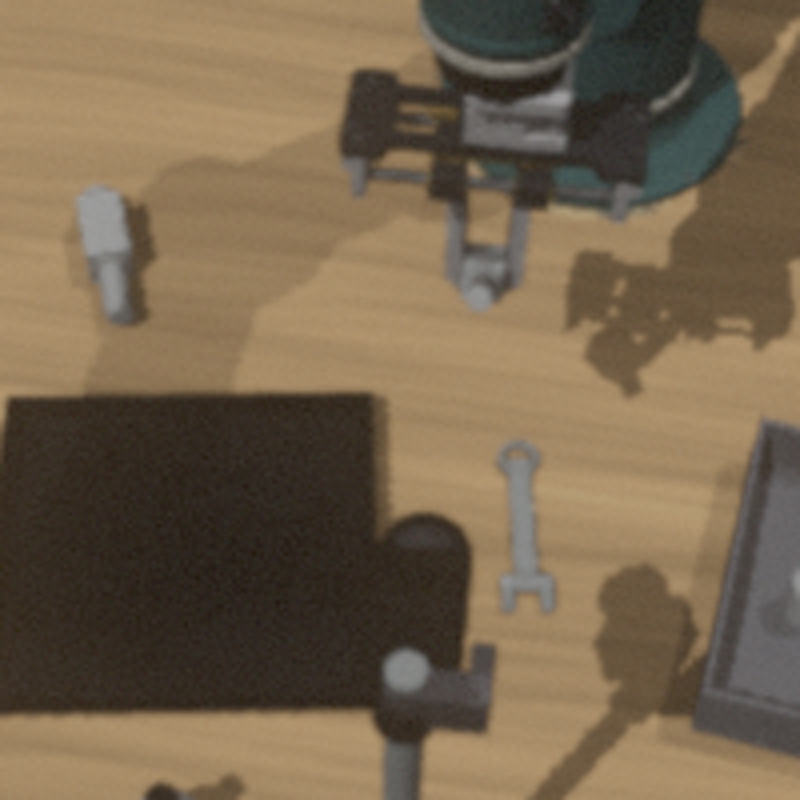

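```bash
python3 - <<'E'
from h import *
for z in (.4,.45,.5,.55,.6): print(z,atz("top",(300,185),z))
# scene: flange ring bottom edge approx crop (510,55)
for z in (.35,.4,.45,.5,.55): print("ring low",z,atz("scene",(220+500/4,100+60/4),z), "hand bottom",atz("scene",(220+500/4,100+145/4),z))
E
```

```text
0.4 [ 0.5361 -0.0293  0.4   ]
0.45 [ 0.528  -0.0322  0.45  ]
0.5 [ 0.5199 -0.0351  0.5   ]
0.55 [ 0.5117 -0.0379  0.55  ]
0.6 [ 0.5036 -0.0408  0.6   ]
ring low 0.35 [ 0.3619 -0.0561  0.35  ] hand bottom [ 0.4375 -0.0464  0.35  ]
ring low 0.4 [ 0.419  -0.0518  0.4   ] hand bottom [ 0.4894 -0.0428  0.4   ]
ring low 0.45 [ 0.476  -0.0476  0.45  ] hand bottom [ 0.5414 -0.0392  0.45  ]
ring low 0.5 [ 0.533  -0.0433  0.5   ] hand bottom [ 0.5933 -0.0356  0.5   ]
ring low 0.55 [ 0.5901 -0.039   0.55  ] hand bottom [ 0.6453 -0.032   0.55  ]
```

The wrist front is at most about 80 mm ahead of the TCP, so at the focus point it stays more than 40 mm short of the lens. I'll proceed slowly.

Call:
{"name": "play_rows", "arguments": {"motion": [[[0.1,0.06,0.012,0.001,0],[0.1,0.12,0.018,0.001,0],[0.1,0.18,0.025,0.001,0],[0.1,0.22,0.025,0.001,0],[0.1,0.25,0.025,0.001,0],[0.1,0.27,0.025,0.001,0],[0.1,0.276,0.025,0.001,0],[0.1,0.276,0.025,0.001,0],[0.1,0.276,0.025,0.001,0],[0.1,0.276,0.025,0.001,0]]]}}

```text
clock: 25.35
ee_pos: [0.5878, -0.0574, 0.2437]
ee_rot: [-3.141, -0.0, 0.044]
ft_force: [-0.8, -0.1, -1.1]
gripper_width: 0.0262
```

```bash
python3 - <<'E'
from ov import *
go((.588,-.056,.2425,.045))
s=arm.state();c=s["ee_pos"]+[0,0,.009];y=s["ee_rot"][2]
for n in("scene","top"):
    im=np.mean([eyes.grab_frame(n)[:,:,::-1].astype(float) for _ in range(2)],0).astype(np.uint8);cv2.imwrite(f"pics/{n}9.png",im)
b=(280,160,360,260)
crop("scene",b,7,"s9.png",im="pics/scene9.png");crop("scene",b,7,"s9o.png",spin(c,y,.515),im="pics/scene9.png")
crop("top",(270,80,360,190),6,"t9.png",spin(c,y,.515)[-4:],im="pics/top9.png")
E
```

```text
clk 25.35 pos [ 0.5878 -0.0574  0.2437] rpy [-3.1411 -0.0003  0.0435] w 0.0262 F [-0.821  -0.0602 -1.0593]
(0.588, -0.056, 0.2425, 0.045) -> [ 0.0005 -0.0027  0.0025] turn -0.0005
```

View pics/s9.png

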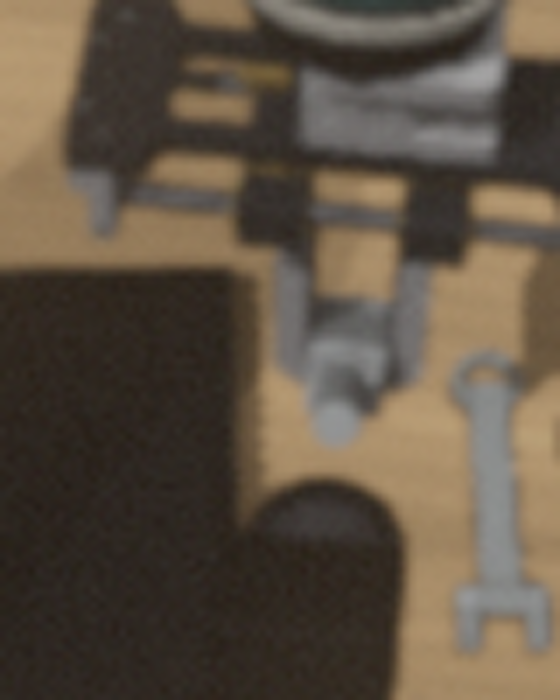

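View pics/s9o.png

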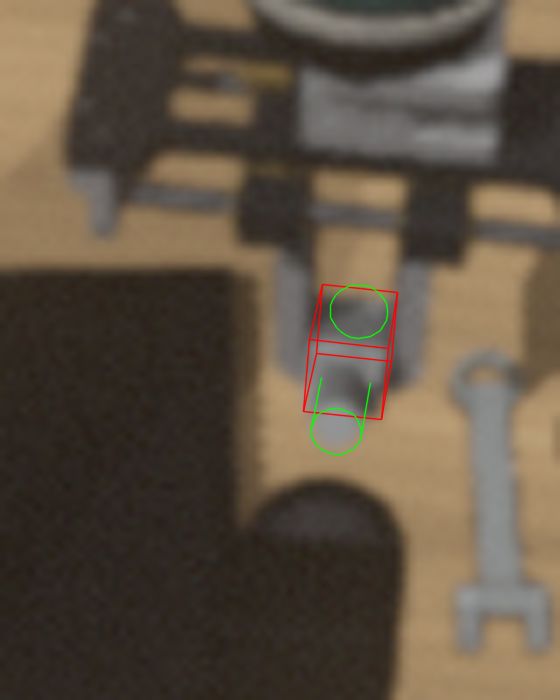

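View pics/t9.png

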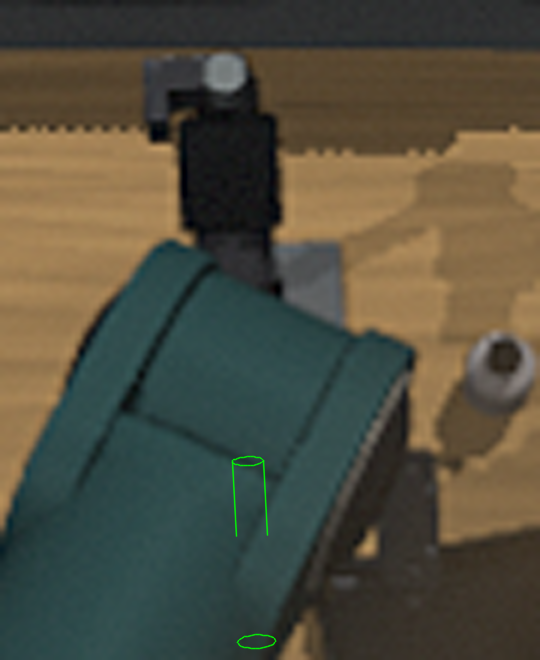

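The spindle is in front of the lens with the pin towards it. The tip is at (336,423), against (336,431) predicted, a difference of about 2 mm. I'll let it settle, check once more and hand in.

Call:
{"name": "play_rows", "arguments": {"motion": [[[0.1,0,0,0.004,0],[0.1,0,0,0.004,0],[0.1,0,0,0.004,0],[0.1,0,0,0.004,0],[0.1,0,0,0.004,0],[0.1,0,0,0.004,0],[0.1,0,0,0.004,0],[0.1,0,0,0.004,0]]]}}

```text
clock: 26.35
ee_pos: [0.5882, -0.0576, 0.2415]
ee_rot: [3.141, -0.0, 0.043]
ft_force: [-0.3, -0.4, -1.7]
gripper_width: 0.0256
```

```bash
python3 - <<'E'
from ov import *
crop("scene",(220,150,500,350),2.8,"s10.png")
go((.588,-.056,.2425,.045));print(abs(arm.state()["joint_vel"]).max())
E
```

```text
clk 26.40 pos [ 0.5882 -0.0575  0.2415] rpy [ 3.1415 -0.      0.0435] w 0.0262 F [-0.5998  0.0975 -1.1389]
(0.588, -0.056, 0.2425, 0.045) -> [-0.0003 -0.003  -0.002 ] turn -0.0005
0.000985682691426407
```

View pics/s10.png

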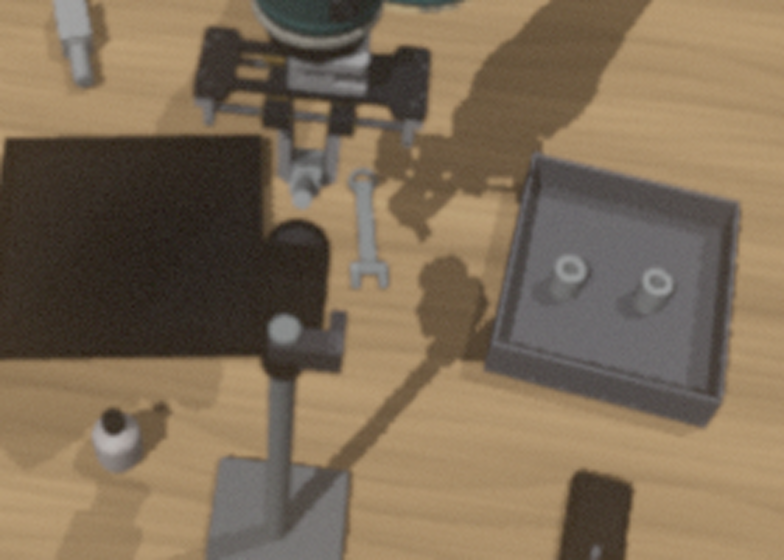

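The bushings stand in the tote at (570,275) and (655,290). The spindle is held at (303,180) pointing at the lens, and the wrench, bottle, mouse and camera look undisturbed.

```bash
python3 -c "
from plant import arm
print(arm.hand_in())"
```

```text
the job is handed in; nothing more can be done
None
```

I set both bushings down standing on the tote floor, then handed the job in at about 26.4 s with the spindle held still in front of the lens. No verdict was reported.

**How the tilt was made:** the tool can only point straight down, so I gripped the spindle on its side flats. I then pressed its pin lightly on the tote's rim to swing it up in the fingers, and gripped it at 35 N.

**Last checks:**
- **Position:** the centre of the square body is at about (0.588, -0.058, 0.25), against an estimated focus of (0.588, -0.056, 0.25).
- **Motion and grip:** joint speeds were at most 0.001 rad/s, and the finger opening was 26 mm, which matches the body.
- **Other objects:** the last picture shows both bushings standing in the tote. The wrench, oil bottle, mouse and camera look undisturbed.

**Disagreements:**
- **Calibration:** the two cameras' calibrations differ by about 4 mm in y.
- **Lens tilt:** my estimates range from about 0.50 to 0.55 rad. That leaves the focus uncertain by roughly 5 to 10 mm.
- **Spindle tip:** it appeared about 1 pixel (2 mm) above the model. In the last pose the top camera could not see the spindle past the wrist, so that check rests on the scene camera alone.

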